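Sweep used tube caps off the stage into the waste tray

TASK

Sweep the three used tube caps off the raised black stage, over its open edge, into the empty waste tray beside it, gently pushing them along with the closed fingers. Nothing is to be pinched, pressed down hard or lifted, and the upright sample bottle, the tip box and the culture plate stay where they are.

Things in the scene. Friction and masses are not known exactly. Their poses are not given: they have to be found in the camera images.
- cap1_center (a point): white plastic screw cap of a sample tube lying open side down on the stage: a disc 34 mm in diameter, 14 mm high, 11 to 22 g, loose, slides easily. The point is its centre, half-way up (7 mm above the surface it lies on). The three caps are alike.
- cap2_center (a point): white plastic screw cap of a sample tube lying open side down on the stage: a disc 34 mm in diameter, 14 mm high, 11 to 22 g, loose, slides easily. The point is its centre, half-way up (7 mm above the surface it lies on). The three caps are alike.
- cap3_center (a point): white plastic screw cap of a sample tube lying open side down on the stage: a disc 34 mm in diameter, 14 mm high, 11 to 22 g, loose, slides easily. The point is its centre, half-way up (7 mm above the surface it lies on). The three caps are alike.
- cap1: the same cap as cap1_center; origin at the centre of its underside
- cap2: the same cap as cap2_center; origin at the centre of its underside
- cap3: the same cap as cap3_center; origin at the centre of its underside
- stage: fixed stage: flat black plate 250 mm (x) by 260 mm (y), top 45 mm above the bench, on a plinth; the plate overhangs the plinth by 30 mm at both y ends. Rims 6 mm wide, 6 mm high run along its two x edges; the edges at y = +130 and -130 mm are open. Caps and bottle stand on it in four rows (one each) about 58 mm apart in x, within 60 mm of the middle in y. Origin: on the bench under the plate's centre; z up.
- tray: fixed empty open aluminium tray, 250 mm (x) by 150 mm (y), 30 mm high, walls 4 mm. It lies parallel to the stage, centre 190 mm from the stage's centre along the stage's +y or -y (the side varies), its near wall tucked 15 mm under the plate, so that what goes over that open edge drops in. Origin: centre of its underside.
- sample_bottle: upright white plastic bottle standing on the stage plate, 28 mm in diameter, 60 mm high, 45 g, loose; leave it standing. Origin: centre of its underside.
- tip_box: closed grey box with a white lid, 126 by 88 mm, 58 mm high, loose on the bench at the stage's other y side, its centre 190 mm from the stage's centre; leave alone. Origin: centre of its underside.
- well_plate: flat clear culture plate with six wells, 85 mm (x) by 127 mm (y), 20 mm high, loose on the bench beyond the stage (stage +x side); leave alone. Origin: centre of its underside.

How it is judged:
At the end, for the whole second after the job is handed in: All three caps lie at rest inside the waste tray (centre within its inner walls and less than 34 mm above the tray's underside); the sample bottle, tip box and culture plate stand upright within 20 mm of where they were (x of cap1_center in the frame of tray between -0.12 and 0.12 m and y of cap1_center in the frame of tray between -0.07 and 0.07 m and z of each of cap1_center, cap2_center, cap3_center in the frame of tray below 0.034 m and linear speed of each of cap1, cap2, cap3 below 0.03 m/s and x of cap2_center in the frame of tray between -0.12 and 0.12 m and y of cap2_center in the frame of tray between -0.07 and 0.07 m and x of cap3_center in the frame of tray between -0.12 and 0.12 m and y of cap3_center in the frame of tray between -0.07 and 0.07 m and distance of each of sample_bottle, tip_box, well_plate from where it was at the start of the episode below 0.02 m and angle between each of sample_bottle, tip_box, well_plate's own z axis and vertical below 0.2 rad); the robot touches nothing.
It fails at once if a cap is lifted (its centre rises more than 20 mm above where it lay on the stage) (height (world z) of any of cap1_center, cap2_center, cap3_center above 0.072 m).
It fails at once if a cap is pinched or pressed hard (more than 12 N between the fingers and a cap) (contact force between the fingers and cap1 above 12 N or contact force between the fingers and cap2 above 12 N or contact force between the fingers and cap3 above 12 N).
It fails at once if the sample bottle, tip box or culture plate is knocked over or moved by more than 20 mm (distance of any of sample_bottle, tip_box, well_plate from where it was at the start of the episode above 0.02 m or angle between any of sample_bottle, tip_box, well_plate's own z axis and vertical above 0.3 rad).
It also fails if it takes over 51 s, if anything falls off the work surface, if the arm or the gripper's body presses on something with over 40 N, if the wrist force passes 120 N, or if a joint passes its speed limit or range.

ROBOT

A 6-joint arm with a two-finger parallel gripper is mounted at the origin on the work surface. World frame = base frame: x ahead of the robot, y to its left, z up, the work surface at z = 0. Lengths are in m, angles in rad, forces in N, time in s.
With the tool pointing down it reaches from about 0.4 to 0.825 m from the base axis. Payload 7 kg.
Tool frame: the origin (TCP) lies on the mounting face of the last link; the fingertips stand 178 mm ahead of it and the grasp point (between the pads) lies arm.grip_depth ahead of it (arm.grip_depth is the distance from the TCP to the grasp point, in m); z points along the fingers, y is the direction in which the jaws open and shut (so a half turn about z gives the same grasp; the last joint's range is limited). The gripper opens to 88 mm and grips with 3 to 60 N. Pads are 19 mm wide; open, the fingers measure 130 mm over their backs; the gripper's body (78 mm by 193 mm) begins 47 mm behind the grasp point.
Start: joints at [-0.94, 0.359, 0.012, 0, -1.224, -0.288], TCP at [0.227, -0.636, 0.405] pointing down, gripper open.
Joint ranges: [-3.07, 3.07], [-1.43, 2.12], [-1.02, 1.25], [-3.03, 1.67], [-3.05, -0], [-3.03, 3.03]. Speed limits (rad/s): [2.39, 2.39, 3.01, 3.14, 3.14, 3.14].

INTERFACE

Orientations are given as [roll, pitch, yaw] about the fixed x, y, z axes, in that order (R = Rz(yaw) Ry(pitch) Rx(roll)).
In Python, from station import arm gives the robot as it stands.
- The arm moves only by the tool carry_out, never from a script. Its argument "targets" is a list that holds one entry, the list of rows, each a list of 7 numbers: the turn, a rotation vector about the tool's x, y, z in units of 8 degrees (1.0 is 8 degrees), then the shift along the tool's x, y, z in units of 2.5 cm (1.0 is 2.5 cm), then the opening, from -1 (shut) to 1 (fully open). A call has 1 to 20 rows; each row shifts and turns the commanded pose from where the row before left it, along the tool's axes as they then stand; what a row does not reach is not made up. A row lasts 1/8 s, in which the tool goes at most 62.5 mm and 10.7 degrees, less where a joint would pass 70% of its speed; a pose out of reach is approached as far as the arm can. A call with a number of a shift or a turn outside -1 to 1 is refused whole. A call with a gripper value outside its range is refused whole. The fingers move at their own pace and stop on an object; "squeeze" is the grip in N (left out, the last holds). Time passes only in rows, so rows that do not move let the fingers close. It gives the time, the measured TCP pose, the force and the opening at its end, in the units of the state.
- arm.get_state(): the state, without advancing time (a new reading comes with each control period).
- arm.grab_frame(name): name is "side" or "top" or "wrist"; returns (picture, depth): 420x560x3 uint8, red, green, blue; 420x560 float32, m along the optical axis (not along the pixel's ray), 0 where there is no reading.
- arm.camera_model(name): a dict with "camera_matrix" (3x3 intrinsics, pixels), "distortion" ([k1, k2, p1, p2, k3] as OpenCV has them; the pictures are not rectified), "world_from_camera" (4x4, takes a point from camera to world coordinates). Camera axes: x right, y down, z forward; pixel columns grow to the right and rows downward; lengths in m; the calibration is good to about 2 mm. A picture is of the moment at which its call begins: read the wrist's pose just before it. camera_model takes no time and is no camera call; for the wrist camera it gives the pose at the moment of the call.
- arm.job_done(): hands the job in, once; it reports no verdict.
Trained networks look in the newest picture that a camera, given by its name, has taken for a name from the list of things; names that differ only in an ending like _2 or _b are one class to them, and where a whole thing is asked for, a point or a joint stands for the part that bears it (a point fixed in the world has none). Each returns a list of dicts, best first, with "conf" (0 to 1); they miss things now and then, are a little off and sometimes report something else, mostly with a low value. They report only what shows in the picture. A call takes as long as a camera call.
- arm.spot_in(camera, query): "point" ([row, column] in pixels, amid what is visible of it).
- arm.landmark_of(camera, query): "point" ([row, column] in pixels: a listed point, or the origin of a listed thing).
The state is a dict: "t": time; "q": joint angles; "qd": joint speeds; "joint_efforts": joint torques, N m; "eef_pos": TCP position; "ee_rot": TCP orientation; "force": force on the tool from outside, world axes, zero at the start; "moment": the same for the moment, N m; "width": finger opening in m.
Only numpy, scipy, OpenCV 4.12 (cv2) and the standard library are available. Lean on these libraries where they do the work, as an engineer would, in place of code of your own. Each camera call takes 0.05 s, during which the arm holds its last target.

## Working session

There is one attempt and no reset: what is moved stays moved. The work goes in short steps, Python scripts to look and compute and a tool call to move; the robot and the scene stay as the last step left them, time stands still between calls to the robot, and variables do not carry over. Pictures are saved under pics/ and viewed, and the job is handed in when it is done.

Besides the shell and the picture viewer there is one more tool, called after "Request:" as name(argument=value, ...), one argument or row to a line, values as JSON. carry_out: Moves the arm, as the interface text tells. Its arguments: {"type":"object","properties":{"targets":{"type":"array"},"squeeze":{"type":"number"}},"required":["targets"]}

```bash
mkdir -p pics; ls; python3 - <<'E'
from station import arm
import cv2, numpy as np
s=arm.get_state(); print(s['t'],s['eef_pos'],s['ee_rot'],s['width'],arm.grip_depth)
for n in ['top','side']:
    im,d=arm.grab_frame(n); cv2.imwrite(f'pics/{n}0.png',im[:,:,::-1]); np.save(f'{n}0.npy',d)
    m=arm.camera_model(n); print(n,np.round(m['world_from_camera'],3).tolist())
    for q in ['cap1_center','sample_bottle','stage','tray','tip_box','well_plate']:
        print(n,q,[(np.round(r['point'],1).tolist(),round(r['conf'],2)) for r in arm.landmark_of(n,q)][:5])
E
```

```text
pics
0.0 [ 0.22682089 -0.63553983  0.40371496] [ 3.13989993e+00 -1.42050022e-04 -2.79892652e+00] 0.08771818479272551 0.1593
top [[0.021, -0.993, 0.117, 0.531], [-1.0, -0.019, 0.019, 0.01], [-0.016, -0.117, -0.993, 0.952], [0.0, 0.0, 0.0, 1.0]]
top cap1_center [([263.2, 294.2], 0.69), ([304.2, 331.5], 0.65)]
top sample_bottle [([192.1, 292.9], 0.68)]
top stage [([246.8, 307.0], 0.88)]
top tray [([265.8, 413.0], 0.8), ([232.5, 320.8], 0.45)]
top tip_box [([260.0, 296.3], 0.64), ([232.2, 206.2], 0.63)]
top well_plate [([143.5, 336.9], 0.71)]
side [[0.839, -0.361, 0.408, 0.38], [-0.545, -0.565, 0.619, -0.38], [0.007, -0.742, -0.671, 0.496], [0.0, 0.0, 0.0, 1.0]]
side cap1_center [([239.3, 236.6], 0.86), ([290.2, 211.7], 0.38)]
side sample_bottle [([216.7, 295.2], 0.97)]
side stage [([264.0, 263.1], 0.63)]
side tray [([362.3, 313.8], 0.75), ([286.5, 210.6], 0.26)]
side tip_box [([197.8, 223.9], 0.96), ([287.5, 211.1], 0.23), ([244.0, 237.6], 0.23)]
side well_plate [([235.7, 366.9], 0.8)]
```

View pics/top0.png

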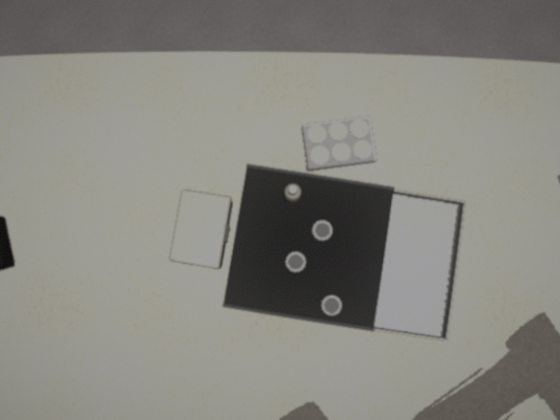

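View pics/side0.png

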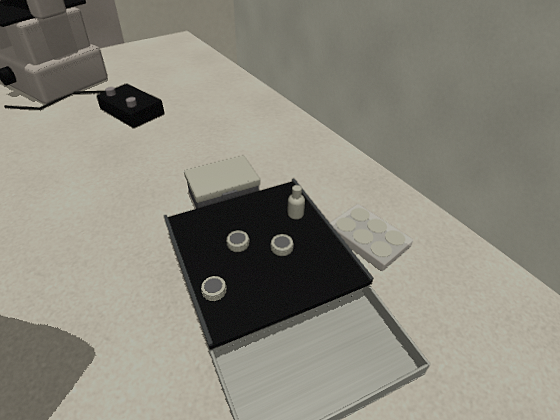

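The top view shows caps at about (231,322), (262,295) and (305,331), the bottle at (192,293), and the tray on the right, which is the -y side. The side view agrees. Next I'll turn these pixels into positions.

```bash
cat > h.py <<'E'
from station import arm
import cv2, numpy as np
def ray(n,rc,z,m=None):
    m=m or arm.camera_model(n)
    K=np.array(m['camera_matrix']);D=np.array(m['distortion']);T=np.array(m['world_from_camera'])
    p=cv2.undistortPoints(np.array([[[rc[1],rc[0]]]],float),K,D)[0,0]
    d=T[:3,:3]@np.array([p[0],p[1],1]); o=T[:3,3]
    return o+d*(z-o[2])/d[2]
E
python3 - <<'E'
from h import *
im=cv2.imread('pics/top0.png'); g=cv2.cvtColor(im,6)
hsv=cv2.cvtColor(im,40)
# stage dark mask
_,b=cv2.threshold(g,70,255,1)
b[:, :200]=0;b[:150]=0; b[345:]=0
b=cv2.morphologyEx(b,cv2.MORPH_OPEN,np.ones((5,5)))
cs,_=cv2.findContours(b,0,2); c=max(cs,key=cv2.contourArea)
r=cv2.minAreaRect(c); bx=cv2.boxPoints(r); print('rect',r)
ap=cv2.approxPolyDP(c,6,True)[:,0]; print(ap.tolist())
W=np.array([ray('top',(y,x),0.048) for x,y in ap]);print(np.round(W,3).tolist())
W=np.array([ray('top',(y,x),0.048) for x,y in bx]);print(np.round(W,3).tolist())
print('ctr',W.mean(0)); e=[np.linalg.norm(W[i]-W[i-1]) for i in range(4)];print(e)
for i in range(4): d=W[i]-W[i-1]; print(np.degrees(np.arctan2(d[1],d[0])))
# caps: bright blobs inside the stage
for n,(y,x) in dict(A=(231,322),B=(262,295),C=(305,331),bot=(192,293)).items():
    sub=(g[y-16:y+17,x-16:x+17]>75).astype(np.uint8)
    cs,_=cv2.findContours(sub,0,2);c=max(cs,key=cv2.contourArea)
    (u,v),rr=cv2.minEnclosingCircle(c); P=(v+y-16,u+x-16)
    print(n,np.round(P,1),rr,np.round(ray('top',P,0.055),4))
for n,P in dict(A=(245,282),B=(241,238),C=(289,214)).items(): print('side',n,np.round(ray('side',P,0.055),4))
print('bottle base side',ray('side',(216.7,295.2),0.045),'top',ray('top',(192.1,292.9),.045))
m=cv2.resize(im[150:350,210:480],None,fx=2.9,fy=2.9,interpolation=2);cv2.imwrite('pics/top0z.png',m)
E
```

```text
rect ((308.9765930175781, 246.89627075195312), (150.01199340820312, 141.99395751953125), 9.090276718139648)
[[248, 167], [225, 304], [372, 327], [392, 189]]
[[0.711, 0.083, 0.048], [0.474, 0.116, 0.048], [0.44, -0.135, 0.048], [0.677, -0.168, 0.048]]
[[0.472, 0.118, 0.048], [0.715, 0.087, 0.048], [0.678, -0.172, 0.048], [0.437, -0.134, 0.048]]
ctr [ 0.57523486 -0.02540228  0.048     ]
[np.float64(0.2550153540623868), np.float64(0.24522469369327185), np.float64(0.26157044533119506), np.float64(0.24429369113117272)]
82.1004765460692
-7.41321209191885
-98.11048726230419
171.0515846904102
A [229.8 322. ] 10.661144256591797 [ 0.6033 -0.0465  0.055 ]
B [261.4 295.4] 10.679475784301758 [ 0.5486 -0.0022  0.055 ]
C [304.8 331.2] 10.865437507629395 [ 0.4767 -0.0639  0.055 ]
bot [191.4 292.5] 8.402390480041504 [0.6685 0.005  0.055 ]
side A [ 0.6015 -0.0497  0.055 ]
side B [ 0.548  -0.0056  0.055 ]
side C [ 0.4763 -0.0677  0.055 ]
bottle base side [ 6.61190626e-01 -4.19093140e-05  4.50000000e-02] top [0.66876193 0.00410624 0.045     ]
```

View pics/top0z.png

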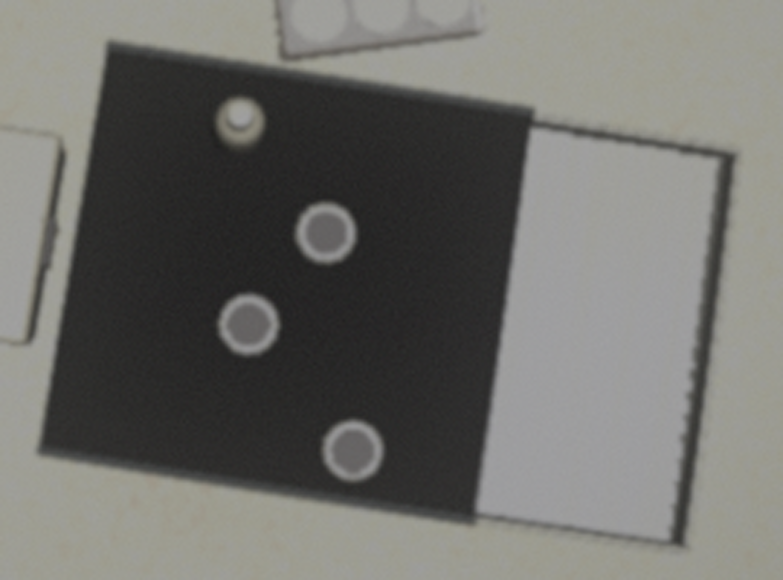

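Request:
carry_out(
  targets=[
    [[0, 0, -0.975, 0, 0, 0, -1], [0, 0, -0.975, 0, 0, 0, -1], [0, 0, -0.975, 0, 0, 0, -1], [0, 0, -0.975, 0, 0, 0, -1], [0, 0, -0.975, 0, 0, 0, -1], [0, 0, -0.975, 0, 0, 0, -1], [0, 0, -0.975, 0, 0, 0, -1], [0, 0, -0.975, 0, 0, 0, -1], [0, 0, 0, 0, 0, 0, -1]],
  ],
)

```text
t: 1.82
eef_pos: [0.2269, -0.6357, 0.4047]
ee_rot: [3.142, -0.0, -1.711]
force: [-0.5, -0.2, 1.1]
width: 0.0037
```

```bash
cat >> h.py <<'E'
C=np.array([.575,-.0254]);ex=np.array([.9903,-.139]);ey=np.array([.139,.9903])
def st(p): d=np.array(p[:2])-C; return np.array([d@ex,d@ey])
def go(sx,sy,z):
    from scipy.spatial.transform import Rotation as R
    s=arm.get_state(); p=s['eef_pos'];Rm=R.from_euler('xyz',s['ee_rot'])
    w=np.r_[C+sx*ex+sy*ey,z]; d=Rm.inv().apply(w-p)/.025
    yaw=np.degrees(s['ee_rot'][2])
    print('t',s['t'],'stage',np.round(st(p),4),'z',round(p[2],4),'yaw',round(yaw,2),'rp',np.round(s['ee_rot'][:2],4),'w',s['width'],'f',np.round(s['force'],1),'q',np.round(s['q'],2),'need units',np.round(d,2))
E
python3 -c "
from h import *
for p in [(.6025,-.048),(.5483,-.004),(.4765,-.0655),(.6685,.004)]: print(st(p))
go(.031,.045,.30)"
```

```text
[ 0.03037465 -0.01855828]
[-0.02941561  0.01748112]
[-0.09197065 -0.05340253]
[0.08850645 0.04211132]
t 1.825 stage [-0.2599 -0.6528] z 0.4047 yaw -98.01 rp [ 3.1416 -0.    ] w 0.0037431902766066998 f [-0.5 -0.2  1.1] q [-0.94  0.36  0.01  0.   -1.22  0.8 ] need units [-27.91 -11.63   4.19]
```

Request:
carry_out(
  targets=[
    [[0, 0, 0, -1, -0.415, 0, -1], [0, 0, 0, -1, -0.415, 0, -1], [0, 0, 0, -1, -0.415, 0, -1], [0, 0, 0, -1, -0.415, 0, -1], [0, 0, 0, -1, -0.415, 0, -1], [0, 0, 0, -1, -0.415, 0, -1], [0, 0, 0, -1, -0.415, 0, -1], [0, 0, 0, -1, -0.415, 0, -1], [0, 0, 0, -1, -0.415, 0, -1], [0, 0, 0, -1, -0.415, 0, -1], [0, 0, 0, -1, -0.415, 0, -1], [0, 0, 0, -1, -0.415, 0, -1], [0, 0, 0, -1, -0.415, 0, -1], [0, 0, 0, -1, -0.415, 0, -1], [0, 0, 0, -1, -0.415, 0, -1], [0, 0, 0, -1, -0.415, 0, -1], [0, 0, 0, -1, -0.415, 0, -1], [0, 0, 0, -1, -0.415, 0, -1], [0, 0, 0, -1, -0.415, 0, -1], [0, 0, 0, -1, -0.415, 0, -1]],
  ],
)

```text
t: 4.32
eef_pos: [0.5019, -0.1685, 0.4049]
ee_rot: [-3.141, 0.0, -1.713]
force: [1.4, -0.0, -0.1]
width: 0.0004
```

Request:
carry_out(
  targets=[
    [[0, 0, 0, -1, -0.415, 0, -1], [0, 0, 0, -1, -0.415, 0, -1], [0, 0, 0, -1, -0.415, 0, -1], [0, 0, 0, -1, -0.415, 0, -1], [0, 0, 0, -1, -0.415, 0.8, -1], [0, 0, 0, -1, -0.415, 0.8, -1], [0, 0, 0, -1, -0.415, 0.8, -1], [0, 0, 0, -0.9, -0.415, 0.8, -1], [0, 0, 0, 0, 0, 1, -1], [0, 0, 0, 0, 0, 0, -1], [0, 0, 0, 0, 0, 0, -1]],
  ],
)

```text
t: 5.7
eef_pos: [0.6116, 0.015, 0.3]
ee_rot: [-3.141, -0.0, -1.71]
force: [0.3, -0.1, 0.6]
width: 0.0007
```

```bash
python3 - <<'E'
from h import *
go(.030,.040,.230)
for n in ['side','wrist']:
    im,d=arm.grab_frame(n); cv2.imwrite(f'pics/{n}1.png',im[:,:,::-1])
E
```

```text
t 5.7 stage [0.0306 0.0451] z 0.3 yaw -97.97 rp [-3.1413e+00 -3.0000e-04] w 0.0007030347613622358 f [ 0.3 -0.1  0.6] q [ 0.34  0.34 -0.27  0.   -0.96 -0.48] need units [0.2  0.02 2.8 ]
```

View pics/side1.png

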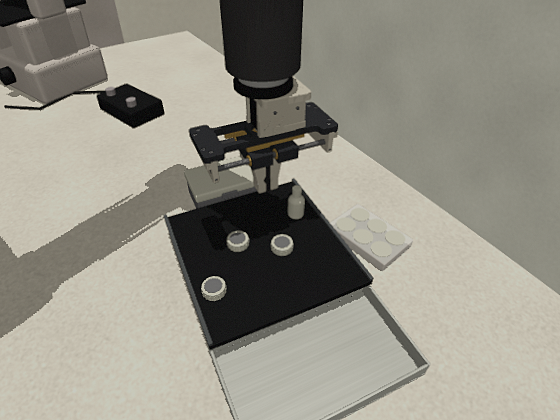

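View pics/wrist1.png

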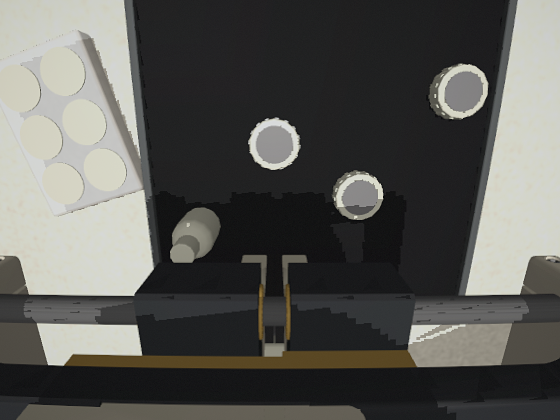

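Aligned with cap A: it sits at column 274 in the wrist view, straight ahead of the fingers. Lowering to 7 mm above the plate.

Request:
carry_out(
  targets=[
    [[0, 0, 0, 0.1, 0, 0.8, -1], [0, 0, 0, 0.1, 0, 0.8, -1], [0, 0, 0, 0, 0, 0.7, -1], [0, 0, 0, 0, 0, 0.5, -1], [0, 0, 0, 0, 0, 0, -1], [0, 0, 0, 0, 0, 0, -1]],
  ],
)

```text
t: 6.55
eef_pos: [0.6108, 0.01, 0.2303]
ee_rot: [-3.141, 0.0, -1.709]
force: [0.5, -0.5, -0.0]
width: 0.0003
```

```bash
python3 - <<'E'
from h import *
go(.030,-.130,.230)
for n in ['side']:
    im,d=arm.grab_frame(n); cv2.imwrite(f'pics/{n}2.png',im[:,:,::-1])
E
```

```text
t 6.55 stage [0.0305 0.0401] z 0.2303 yaw -97.94 rp [-3.1407e+00  2.0000e-04] w 0.00033304499261959953 f [ 0.5 -0.5 -0. ] q [ 0.34  0.42 -0.34  0.   -0.81 -0.47] need units [6.8  0.03 0.01]
```

View pics/side2.png

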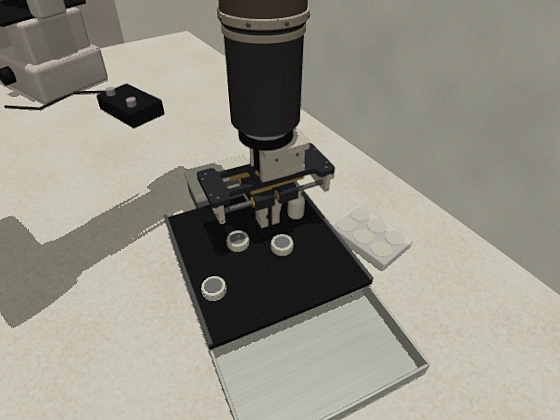

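The bottle is still standing at (205,297) under the body, and the fingertips are behind cap A at (245,282). Pushing.

Request:
carry_out(
  targets=[
    [[0, 0, 0, 0.25, 0, 0, -1], [0, 0, 0, 0.25, 0, 0, -1], [0, 0, 0, 0.25, 0, 0, -1], [0, 0, 0, 0.2, 0, 0, -1], [0, 0, 0, 0.2, 0, 0, -1], [0, 0, 0, 0.2, 0, 0, -1], [0, 0, 0, 0.25, 0, 0, -1], [0, 0, 0, 0.3, 0, 0, -1], [0, 0, 0, 0.4, 0, 0, -1], [0, 0, 0, 0.4, 0, 0, -1], [0, 0, 0, 0.4, 0, 0, -1], [0, 0, 0, 0.4, 0, 0, -1]],
  ],
)

```text
t: 8.1
eef_pos: [0.5982, -0.0775, 0.2297]
ee_rot: [3.142, -0.0, -1.71]
force: [-0.3, 0.3, 0.7]
width: 0.0006
```

```bash
python3 - <<'E'
from h import *
go(.030,-.130,.230)
for n in ['wrist']:
    im,d=arm.grab_frame(n); cv2.imwrite(f'pics/{n}3.png',im[:,:,::-1])
E
```

```text
t 8.1 stage [ 0.0302 -0.0484] z 0.2297 yaw -97.97 rp [ 3.1416 -0.    ] w 0.0005685288977434336 f [-0.3  0.3  0.7] q [ 0.19  0.41 -0.36 -0.   -0.8  -0.33] need units [ 3.26  0.01 -0.01]
```

View pics/wrist3.png

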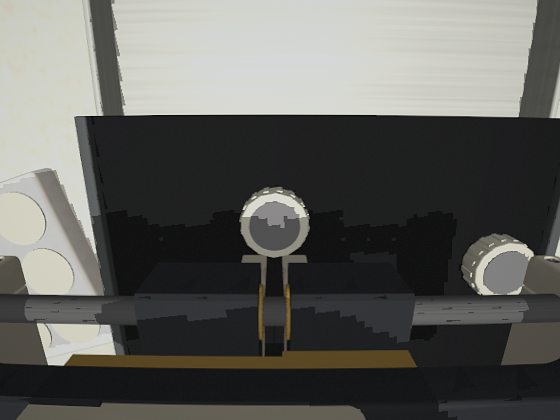

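Cap A (221,275) is centred on the fingers and moving straight toward the edge. Continuing.

Request:
carry_out(
  targets=[
    [[0, 0, 0, 0.3, 0, 0, -1], [0, 0, 0, 0.4, 0, 0, -1], [0, 0, 0, 0.5, 0, 0, -1], [0, 0, 0, 0.5, 0, 0, -1], [0, 0, 0, 0.5, 0, 0, -1], [0, 0, 0, 0.5, 0, 0, -1], [0, 0, 0, 0.5, 0, 0, -1], [0, 0, 0, 0.1, 0, 0, -1], [0, 0, 0, 0, 0, -0.5, -1], [0, 0, 0, 0, 0, -1, -1], [0, 0, 0, 0, 0, -1, -1], [0, 0, 0, 0, 0, -0.5, -1], [0, 0, 0, 0, 0, 0, -1]],
  ],
)

```text
t: 9.78
eef_pos: [0.5872, -0.1582, 0.3058]
ee_rot: [-3.139, 0.0, -1.709]
force: [0.4, 0.4, -0.6]
width: 0.0001
```

```bash
python3 - <<'E'
from h import *
go(-.0295,.067,.305)
for n in ['side']:
    im,d=arm.grab_frame(n); cv2.imwrite(f'pics/{n}4.png',im[:,:,::-1])
E
```

```text
t 9.775 stage [ 0.0305 -0.1298] z 0.3058 yaw -97.93 rp [-3.1393e+00  4.0000e-04] w 0.00011664434687172026 f [ 0.4  0.4 -0.6] q [ 0.06  0.33 -0.27  0.   -0.97 -0.2 ] need units [-7.87  2.39  0.03]
```

View pics/side4.png

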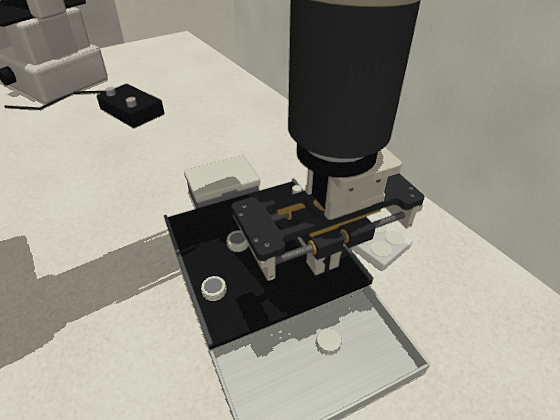

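Cap A is in the tray at (340,329). Next is cap B.

Request:
carry_out(
  targets=[
    [[0, 0, 0, -0.87, 0.27, 0, -1], [0, 0, 0, -0.87, 0.27, 0, -1], [0, 0, 0, -0.87, 0.27, 0, -1], [0, 0, 0, -0.87, 0.27, 0, -1], [0, 0, 0, -0.87, 0.27, 0, -1], [0, 0, 0, -0.87, 0.26, 0, -1], [0, 0, 0, -0.87, 0.26, 0, -1], [0, 0, 0, -0.87, 0.26, 0, -1], [0, 0, 0, -0.87, 0.26, 0, -1], [0, 0, 0, 0, 0, 0, -1], [0, 0, 0, 0, 0, 0.5, -1], [0, 0, 0, 0, 0, 0.8, -1], [0, 0, 0, 0, 0, 0.8, -1], [0, 0, 0, 0, 0, 0.6, -1], [0, 0, 0, 0, 0, 0.3, -1], [0, 0, 0, 0, 0, 0, -1], [0, 0, 0, 0, 0, 0, -1]],
  ],
)

```text
t: 11.95
eef_pos: [0.5551, 0.0437, 0.2302]
ee_rot: [-3.141, 0.0, -1.71]
force: [0.8, -0.1, 0.1]
width: 0.0004
```

```bash
python3 - <<'E'
from h import *
go(-.0295,-.130,.230)
for n in ['wrist']:
    im,d=arm.grab_frame(n); cv2.imwrite(f'pics/{n}5.png',im[:,:,::-1])
E
```

```text
t 11.95 stage [-0.0293  0.0657] z 0.2302 yaw -97.95 rp [-3.1407e+00  4.0000e-04] w 0.00041210060954839384 f [ 0.8 -0.1  0.1] q [ 0.43  0.34 -0.47  0.   -0.76 -0.57] need units [7.83 0.01 0.  ]
```

View pics/wrist5.png

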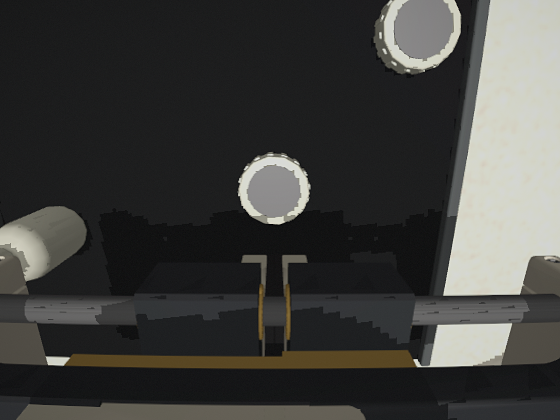

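Cap B (188,274) is dead ahead. Pushing.

Request:
carry_out(
  targets=[
    [[0, 0, 0, 0.2, 0, 0, -1], [0, 0, 0, 0.2, 0, 0, -1], [0, 0, 0, 0.2, 0, 0, -1], [0, 0, 0, 0.2, 0, 0, -1], [0, 0, 0, 0.2, 0, 0, -1], [0, 0, 0, 0.25, 0, 0, -1], [0, 0, 0, 0.3, 0, 0, -1], [0, 0, 0, 0.4, 0, 0, -1], [0, 0, 0, 0.4, 0, 0, -1], [0, 0, 0, 0.4, 0, 0, -1], [0, 0, 0, 0.4, 0, 0, -1], [0, 0, 0, 0.4, 0, 0, -1], [0, 0, 0, 0.4, 0, 0, -1]],
  ],
)

```text
t: 13.62
eef_pos: [0.5411, -0.0548, 0.2297]
ee_rot: [-3.142, 0.0, -1.71]
force: [0.6, 0.4, 0.5]
width: 0.0004
```

```bash
python3 - <<'E'
from h import *
go(-.0295,-.130,.230)
for n in ['wrist']:
    im,d=arm.grab_frame(n); cv2.imwrite(f'pics/{n}6.png',im[:,:,::-1])
E
```

```text
t 13.625 stage [-0.0295 -0.0338] z 0.2297 yaw -97.96 rp [-3.1416  0.    ] w 0.00039709247552533085 f [0.6 0.4 0.5] q [ 0.26  0.33 -0.49 -0.   -0.75 -0.4 ] need units [ 3.85  0.   -0.01]
```

View pics/wrist6.png

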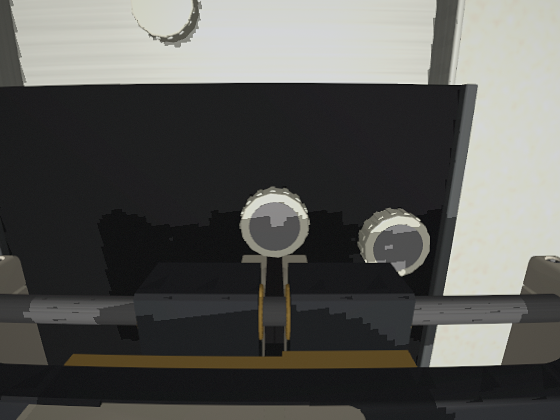

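Cap B (221,274) is still centred and cap C (243,394) is untouched. Finishing B.

Request:
carry_out(
  targets=[
    [[0, 0, 0, 0.4, 0, 0, -1], [0, 0, 0, 0.4, 0, 0, -1], [0, 0, 0, 0.5, 0, 0, -1], [0, 0, 0, 0.5, 0, 0, -1], [0, 0, 0, 0.5, 0, 0, -1], [0, 0, 0, 0.5, 0, 0, -1], [0, 0, 0, 0.5, 0, 0, -1], [0, 0, 0, 0.5, 0, 0, -1], [0, 0, 0, 0.1, 0, 0, -1], [0, 0, 0, 0, 0, -0.5, -1], [0, 0, 0, 0, 0, -1, -1], [0, 0, 0, 0, 0, -1, -1], [0, 0, 0, 0, 0, -0.5, -1], [0, 0, 0, 0, 0, 0, -1]],
  ],
)

```text
t: 15.42
eef_pos: [0.5279, -0.1504, 0.3057]
ee_rot: [-3.139, 0.001, -1.709]
force: [1.0, 0.4, -0.5]
width: 0.0003
```

```bash
python3 - <<'E'
from h import *
go(-.092,.000,.305)
for n in ['side']:
    im,d=arm.grab_frame(n); cv2.imwrite(f'pics/{n}7.png',im[:,:,::-1])
E
```

```text
t 15.425 stage [-0.0293 -0.1303] z 0.3057 yaw -97.94 rp [-3.1394e+00  5.0000e-04] w 0.00031719022006661274 f [ 1.   0.4 -0.5] q [ 0.08  0.24 -0.4  -0.   -0.93 -0.22] need units [-5.22  2.5   0.03]
```

View pics/side7.png

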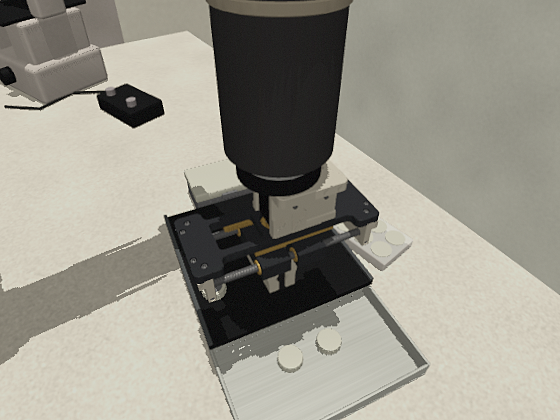

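Cap B is in the tray at (358,289). Next is cap C.

Request:
carry_out(
  targets=[
    [[0, 0, 0, -0.87, 0.4, 0, -1], [0, 0, 0, -0.87, 0.42, 0, -1], [0, 0, 0, -0.87, 0.42, 0, -1], [0, 0, 0, -0.87, 0.42, 0, -1], [0, 0, 0, -0.87, 0.42, 0, -1], [0, 0, 0, -0.87, 0.42, 0, -1], [0, 0, 0, 0, 0, 0, -1], [0, 0, 0, 0, 0, 0.5, -1], [0, 0, 0, 0, 0, 0.8, -1], [0, 0, 0, 0, 0, 0.8, -1], [0, 0, 0, 0, 0, 0.6, -1], [0, 0, 0, 0, 0, 0.3, -1], [0, 0, 0, 0, 0, 0, -1], [0, 0, 0, 0, 0, 0, -1]],
  ],
)

```text
t: 17.23
eef_pos: [0.4841, -0.0129, 0.2299]
ee_rot: [-3.141, 0.0, -1.71]
force: [-0.6, -0.7, -0.4]
width: 0.0003
```

```bash
python3 - <<'E'
from h import *
go(-.092,-.130,.230)
for n in ['wrist']:
    im,d=arm.grab_frame(n); cv2.imwrite(f'pics/{n}8.png',im[:,:,::-1])
E
```

```text
t 17.225 stage [-0.0918 -0.0003] z 0.2299 yaw -97.97 rp [-3.1412e+00  1.0000e-04] w 0.00025927996647779353 f [-0.6 -0.7 -0.4] q [ 0.38  0.24 -0.62  0.   -0.7  -0.52] need units [ 5.19  0.01 -0.  ]
```

View pics/wrist8.png

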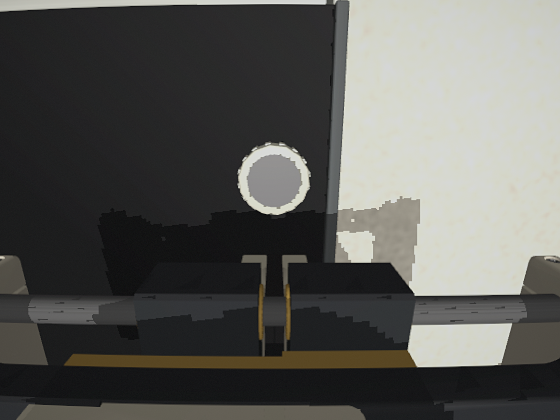

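Cap C (178,274) is centred, and the rim is at column 335, clear of the fingers.

Request:
carry_out(
  targets=[
    [[0, 0, 0, 0.2, 0, 0, -1], [0, 0, 0, 0.2, 0, 0, -1], [0, 0, 0, 0.2, 0, 0, -1], [0, 0, 0, 0.2, 0, 0, -1], [0, 0, 0, 0.2, 0, 0, -1], [0, 0, 0, 0.2, 0, 0, -1], [0, 0, 0, 0.25, 0, 0, -1], [0, 0, 0, 0.3, 0, 0, -1], [0, 0, 0, 0.4, 0, 0, -1], [0, 0, 0, 0.4, 0, 0, -1]],
  ],
)

```text
t: 18.52
eef_pos: [0.4749, -0.0766, 0.2296]
ee_rot: [3.142, 0.0, -1.71]
force: [0.1, 0.1, 0.2]
width: 0.0004
```

```bash
python3 - <<'E'
from h import *
go(-.092,-.130,.230)
for n in ['wrist']:
    im,d=arm.grab_frame(n); cv2.imwrite(f'pics/{n}9.png',im[:,:,::-1])
E
```

```text
t 18.525 stage [-0.092  -0.0647] z 0.2296 yaw -97.96 rp [3.1415 0.    ] w 0.00040223213096869523 f [0.1 0.1 0.2] q [ 0.25  0.24 -0.63 -0.   -0.7  -0.39] need units [ 2.61 -0.   -0.01]
```

View pics/wrist9.png

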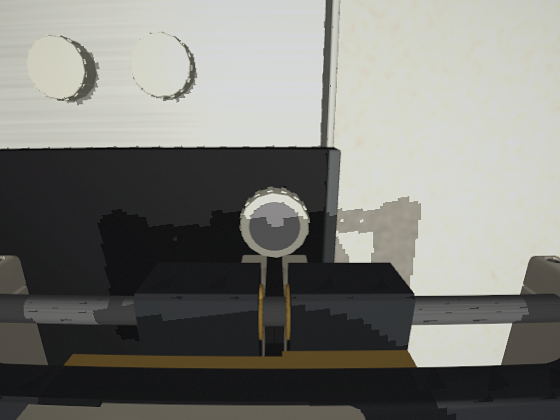

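Cap C (221,274) is centred, and caps A and B lie flat in the tray at the upper left. Finishing C, then lifting and backing off.

Request:
carry_out(
  targets=[
    [[0, 0, 0, 0.4, 0, 0, -1], [0, 0, 0, 0.5, 0, 0, -1], [0, 0, 0, 0.5, 0, 0, -1], [0, 0, 0, 0.5, 0, 0, -1], [0, 0, 0, 0.5, 0, 0, -1], [0, 0, 0, 0.3, 0, 0, -1], [0, 0, 0, 0, 0, -0.5, -1], [0, 0, 0, 0, 0, -1, -1], [0, 0, 0, 0, 0, -1, -1], [0, 0, 0, 0, 0, -1, -1], [0, 0, 0, -0.8, 0, -1, -1], [0, 0, 0, -0.8, 0, -0.5, -1], [0, 0, 0, -0.8, 0, 0, -1], [0, 0, 0, -0.8, 0, 0, -1], [0, 0, 0, -0.8, 0, 0, -1], [0, 0, 0, -0.8, 0, 0, -1], [0, 0, 0, 0, 0, 0, -1], [0, 0, 0, 0, 0, 0, -1]],
  ],
)

```text
t: 20.82
eef_pos: [0.4821, -0.0239, 0.3551]
ee_rot: [-3.141, 0.0, -1.709]
force: [0.2, 0.9, -0.5]
width: 0.0002
```

```bash
python3 - <<'E'
from h import *
go(-.092,-.130,.230)
ims=[]
for n in ['side','top']:
    im,d=arm.grab_frame(n); ims.append(im)
    for r in arm.landmark_of(n,'cap1_center'):
        w=ray(n,r['point'],.012); s=st(w); print(n,r['conf'],np.round(r['point'],1),'tray frame',np.round([s[0],s[1]+.19],3))
    for q,z in [('sample_bottle',.045),('tip_box',0),('well_plate',0)]: print(q,[(np.round(r['point'],1).tolist(),round(r['conf'],2)) for r in arm.landmark_of(n,q)][:2])
m=np.vstack(ims)[:,:,::-1]; cv2.imwrite('pics/end.png',cv2.resize(m,None,fx=.7,fy=.7))
E
```

```text
t 20.825 stage [-0.0922 -0.0115] z 0.3551 yaw -97.92 rp [-3.1412e+00  2.0000e-04] w 0.0002072419199717687 f [ 0.2  0.9 -0.5] q [ 0.36  0.08 -0.47  0.   -1.02 -0.5 ] need units [4.74 0.   5.  ]
side 0.66 [359.2 289.9] tray frame [-0.031  0.016]
sample_bottle []
tip_box [([196.6, 220.4], 0.6), ([341.6, 327.7], 0.2)]
well_plate [([239.9, 367.5], 0.77)]
top 0.72 [278.8 398.7] tray frame [-0.03   0.022]
sample_bottle [([191.4, 290.8], 0.5)]
tip_box [([231.0, 206.6], 0.66)]
well_plate [([141.2, 338.8], 0.88)]
```

View pics/end.png

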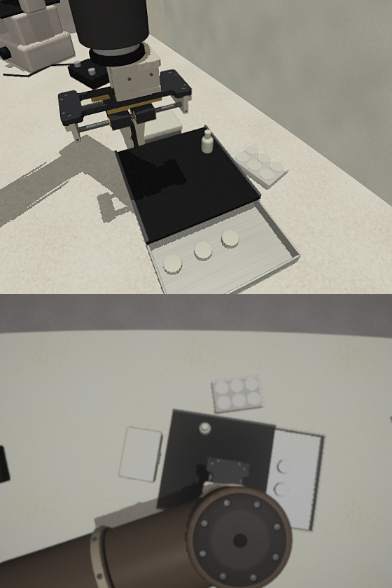

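All three caps lie flat in the tray, at about (239,230), (251,203) and (263,173) in the scaled side picture. The bottle stands where it was. I'll check the caps' positions with numbers, then hand in.

```bash
python3 - <<'E'
from h import *
for P in [(341,329),(358.5,290),(376,247)]:
    s=st(ray('side',P,.014)); print(np.round([s[0],s[1]+.19],3))
s=arm.get_state(); print(s['t'],s['force'])
arm.job_done()
E
```

```text
[0.029 0.016]
[-0.03   0.016]
[-0.091  0.018]
21.325 [ 0.16869416  0.41941423 -0.53545904]
the job is handed in; nothing more can be done
```

I pushed the three caps one at a time with the closed fingers, about 7 mm above the plate, over the stage's open -y edge and into the waste tray. I then raised the arm clear and handed the job in at about 21.3 s of the 51 s allowed. The hand-in reports no verdict.

- **Caps:** in the last side picture all three lie flat in the tray. In the tray's frame (x, y) they are at about (0.029, 0.016), (-0.030, 0.016) and (-0.091, 0.018) m, inside the limits of ±0.12 and ±0.07.
- **Bottle, tip box and culture plate:** they stand upright at their starting places, with top-view detections within about 3 pixels (roughly 5 mm) of the first ones.
- **Forces:** the wrist force stayed around 1 N at every reading.
- **Checks that fell short:** in the last pictures the networks reported only one cap (the second) in each view. I read the other two cap positions from the side picture by hand. The networks missed the bottle in the last side view, though it shows there and was found in the top view. The arm hid the third cap in the top view, so its place rests on the side view alone.

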